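# Stand the turner and the pestle in their cups beside the jiko

### The arm

A 7-joint arm with a two-finger parallel gripper is mounted at the origin on the work surface. World frame = base frame: x ahead of the robot, y to its left, z up, the work surface at z = 0. Lengths are in m, angles in degrees, forces in N, time in s.
With the tool pointing down it reaches from about 0.425 to 0.875 m from the base axis. Payload 4.7 kg.
Tool frame: the origin (TCP) lies at the very end of the fingers, on their centre line; the grasp point (between the pads) lies 19 mm behind it; z points along the fingers, y is the line along which they close (so a half turn about z gives the same grasp; the last joint's range is limited). The gripper opens to 87 mm and grips with 3 to 60 N. Pads are 19 mm wide; open, the fingers measure 117 mm over their backs; the gripper's body (75 mm by 190 mm) begins 51 mm behind the grasp point.
Start: joints at [78.1, 18.392, -4.016, 83.108, 1.295, 78.541, -3.26], TCP at [0.143, -0.634, 0.223] pointing down, gripper open.
Joint ranges: [-163.93, 163.93], [-17.29, 119.83], [-79.2, 71.16], [3.27, 140.29], [-89.18, 269.18], [5.43, 117.66], [-154.24, 154.24]. Speed limits (degrees/s): [147.25, 147.25, 180, 180, 180, 180, 180].

### API

Orientations are given as [roll, pitch, yaw] about the fixed x, y, z axes, in that order (R = Rz(yaw) Ry(pitch) Rx(roll)).
In Python, from cell import get_obs, cams, ticket, finder gives the robot as it stands.
- The arm moves only by the shell command python3 -m creep 'ROWS' [FORCE]. ROWS is text: rows parted by semicolons, each of 5 numbers parted by spaces: the shift along the world's x, y, z in m, then the turn about the world's z in degrees, then the finger opening in m, from 0 to 0.087. A call has 1 to 8 rows; each row shifts and turns the commanded pose from where the row before left it; what a row does not reach is not made up. A row lasts 1/8 s, in which the tool goes at most 62.5 mm and 10.7 degrees, less where a joint would pass 70% of its speed; a pose out of reach is approached as far as the arm can. A call with a gripper value outside its range is refused whole. The fingers move at their own pace and stop on an object; FORCE is the grip in N (left out, the last holds). Time passes only in rows, so rows that do not move let the fingers close. It gives the time, the measured TCP pose, the force, the opening and the grip force at its end, in the units of the state.
- get_obs(): the state, without advancing time (a new reading comes with each control period).
- cams.read_camera(name): name is "scene" or "top" or "wrist"; returns the picture (384x512x3 uint8, red, green, blue); there is no depth.
- cams.calibration(name): a dict with "fx", "fy", "cx", "cy" (pixels), "extrinsics" (4x4, takes a point from world to camera coordinates). Camera axes: x right, y down, z forward; pixel columns grow to the right and rows downward; lengths in m; the calibration is good to about 2 mm. A picture is of the moment at which its call begins: read the wrist's pose just before it. calibration takes no time and is no camera call; for the wrist camera it gives the pose at the moment of the call.
- ticket.sign_off(): hands the job in; it is judged then, once.
Trained networks look in the newest picture that a camera, given by its name, has taken for a name from the list of things; names that differ only in an ending like _2 or _b are one class to them, and where a whole thing is asked for, a point or a joint stands for the part that bears it (a point fixed in the world has none). Each returns a list of dicts, best first, with "p" (0 to 1); they miss things now and then, are a little off and sometimes report something else, mostly with a low value. They report only what shows in the picture. A call takes as long as a camera call. They do not tell look-alikes from the thing itself.
- finder.masks_of(name, camera): "mask" (384x512 bool, what is visible of it) and "xy" ([column, row] in pixels, amid what is visible of it).
- finder.tip_of(name, camera): "xy" ([column, row] in pixels: a listed point, or the origin of a listed thing).
The state is a dict: "time_s": time; "qpos": joint angles; "joint_velocities": joint speeds; "effort": joint torques, N m; "tool_pos": TCP position; "tool_rot": TCP orientation; "force": force on the tool from outside, world axes, zero at the start; "wrist_torque": the same for the moment, N m; "grip_width": finger opening in m; "grasp_force": force on a finger pad.
Only numpy, scipy, OpenCV 4.12 (cv2) and the standard library are available. Lean on these libraries where they do the work, as an engineer would, in place of code of your own. Each camera call takes 0.05 s, during which the arm holds its last target. There are 200 camera calls.

### The job

Tidy up beside the jiko: lift the turner and the wooden pestle off their sloping rests and stand each upright in its own cup, fully down to the bottom. The turner goes handle-down in the narrow blue cup and the pestle thick-end-down in the wide red cup. Let go of both, and leave the pan, the plates in their rack and the food clip where they are.

Things in the scene. Friction and masses are not known exactly. Their poses are not given: they have to be found in the camera images.
- turner: Steel turner, black handle, 201 mm long. Origin: centre of the handle's free end (the foot); z along the handle to the blade, x normal to its upper flat side, y across. Handle 16 (x) by 18 (y) by 130 (z); blade z 145 to 201, 60 wide (y), bent 20 deg towards -x. Starts on its rest, z rising 25 deg above level, blade end high, towards the robot; x up. 0.14 kg. Grip across y at z 70 to 105.
- pestle: Round wooden pestle, 160 mm long. Origin: centre of the thick end's face (the foot); z along it. Thick head 34 mm diameter, z 0 to 60; handle 22 mm diameter, z 60 to 160. Starts on its rest, z rising 25 deg above level, thick end low, handle end high, towards the robot. 0.16 kg. Grip the handle at z 80 to 115.
- narrow_cup: Narrow blue round cup for the turner, fixed to the sheet, upright, origin at the centre of its underside. Outer diameter 40 mm, inner 32 mm, rim 66 mm high, inner floor 6 mm above the underside; flat round foot of 72 mm diameter, 3 mm thick.
- wide_cup: Wide red round cup for the pestle, fixed to the sheet, upright, origin at the centre of its underside. Outer diameter 54 mm, inner 46 mm, rim 66 mm high, inner floor 6 mm above the underside; flat round foot of 72 mm diameter, 3 mm thick.
- turner_rest: Turner's fixed light-wood sloping rest, base 190 by 70 by 6 mm. Origin on its underside, 15 mm from the base centre (which lies at x +15). x is level, from the high notch to the low one; the turner's foot lies at (85, 0, 34) mm. Notches, 31 mm wide over the cheeks, hold the handle 20 and 122 mm from its foot; between them it is free all round.
- pestle_rest: Fixed light-wood sloping rest of the pestle, same base, origin, axes and foot point as the turner's rest. Notches 47 mm and 35 mm wide over their cheeks hold the pestle 20 mm and 130 mm from its foot; between them it is free all round.
- pan: Loose aluminium chapati pan, 200 mm diameter, 30 mm high, with a flat handle to 175 mm from the centre along own x. Origin at the centre of its underside. Leave alone.
- plate_rack: Fixed green plate rack, 170 by 150 mm, 113 mm high; origin at the centre of its underside. Holds the two plates. (On the other side, to the robot's left, stands the jiko: a fixed charcoal stove 280 mm across and 235 mm high, out of the way.)
- plate0: Enamel plate, 180 mm diameter, standing in the rack, top about 203 mm high; origin at its centre. Leave alone.
- plate1: Second enamel plate, like the first. Leave alone.
- clip: Loose steel food clip, 95 by 22 by 30 mm, lying on the sheet; origin at the centre of its underside. Leave alone.
Mind the look-alikes: they are no part of the job. Of the things that look like the wide_cup, the largest one is meant.

How it is judged:
By the outcome, as a careful person would: the job done as asked, in the order asked, and still so for the second after the job is handed in, with the robot touching nothing.
It also fails if it takes over 72 s, if anything falls off the work surface, if the arm or the gripper's body presses on something with over 40 N, if the wrist force passes 120 N, or if a joint passes its speed limit or range.

## Working session

There is one attempt and no reset: what is moved stays moved. The work goes in short steps, Python scripts to look and compute and a shell command to move; the robot and the scene stay as the last step left them, time stands still between calls to the robot, and variables do not carry over. Pictures are saved under pics/ and viewed, at most 10 in all, crops included, and the job is handed in when it is done.

```bash
mkdir -p pics; ls
cat > h.py <<'E'
import numpy as np,cv2
from cell import get_obs,cams,ticket,finder
def shot(c,f=None):
    im=cams.read_camera(c)
    if f: cv2.imwrite('pics/'+f,im[:,:,::-1])
    return im
def ray(c,uv,k=None):
    k=k or cams.calibration(c);E=np.array(k['extrinsics']);R=E[:3,:3];o=-R.T@E[:3,3]
    d=R.T@np.array([(uv[0]-k['cx'])/k['fx'],(uv[1]-k['cy'])/k['fy'],1]);return o,d/np.linalg.norm(d)
def atz(c,uv,z,k=None):
    o,d=ray(c,uv,k);return o+d*(z-o[2])/d[2]
def tri(rs):
    A=sum(np.eye(3)-np.outer(d,d) for o,d in rs);b=sum((np.eye(3)-np.outer(d,d))@o for o,d in rs)
    p=np.linalg.solve(A,b);return p,[np.linalg.norm((np.eye(3)-np.outer(d,d))@(p-o)) for o,d in rs]
def proj(c,P,k=None):
    k=k or cams.calibration(c);E=np.array(k['extrinsics']);q=E[:3,:3]@P+E[:3,3];return np.array([k['fx']*q[0]/q[2]+k['cx'],k['fy']*q[1]/q[2]+k['cy']])
E
python3 - <<'E'
from h import *
np.set_printoptions(precision=3,suppress=True)
a=shot('scene','s0.png');b=shot('top','t0.png')
cv2.imwrite('pics/st.png',np.hstack([a,b])[:,:,::-1])
for c in('scene','top'):
    print(c,np.linalg.inv(cams.calibration(c)['extrinsics'])[:3,3],cams.calibration(c)['fx'])
    for n in('turner','pestle','narrow_cup','wide_cup','turner_rest','pestle_rest'):
        m=finder.masks_of(n,c);t=finder.tip_of(n,c)
        print(n,[(round(d['p'],2),np.round(d['xy']),d['mask'].sum()) for d in m],[(round(d['p'],2),np.round(d['xy']),atz(c,d['xy'],0)) for d in t])
print(get_obs())
E
```

```text
pics
scene [ 1.149 -0.338  0.703] 350.18145987867115
turner [(0.68, array([371., 142.]), np.int64(626))] [(0.61, array([378., 180.]), array([0.579, 0.297, 0.   ]))]
pestle [(0.79, array([203., 197.]), np.int64(691))] [(0.88, array([218., 224.]), array([ 0.57 , -0.197,  0.   ]))]
narrow_cup [(0.89, array([307., 184.]), np.int64(516))] [(0.63, array([303., 188.]), array([0.529, 0.073, 0.   ])), (0.21, array([ 80., 246.]), array([ 0.516, -0.534,  0.   ]))]
wide_cup [(0.8, array([249., 190.]), np.int64(636)), (0.68, array([249., 163.]), np.int64(236)), (0.54, array([276., 165.]), np.int64(310))] [(0.73, array([250., 195.]), array([ 0.5  , -0.082,  0.   ])), (0.66, array([276., 172.]), array([0.438, 0.028, 0.   ]))]
turner_rest [(0.88, array([366., 179.]), np.int64(937))] [(0.97, array([362., 175.]), array([0.543, 0.264, 0.   ]))]
pestle_rest [(0.89, array([201., 217.]), np.int64(1074))] [(0.61, array([206., 208.]), array([ 0.505, -0.211,  0.   ]))]
top [ 0.341 -0.114  1.27 ] 390.2580387111317
turner [(0.86, array([117., 248.]), np.int64(653)), (0.22, array([282., 223.]), np.int64(369))] 
[... 703 characters left out ...]
135., 228.]), np.int64(892))] [(0.7, array([133., 235.]), array([0.537, 0.266, 0.   ]))]
pestle_rest [(0.75, array([278., 229.]), np.int64(909))] [(0.56, array([282., 231.]), array([ 0.504, -0.221,  0.   ]))]
{'time_s': 1.3, 'qpos': array([78.098, 18.392, -4.016, 83.108,  1.295, 78.541, -3.259]), 'joint_velocities': array([ 0.019, -0.012, -0.011, -0.022,  0.078, -0.108, -0.007]), 'effort': array([  0.   , -49.11 ,  -0.403, -31.277,  -0.064,   0.034,   0.   ]), 'tool_pos': array([ 0.143, -0.634,  0.223]), 'tool_rot': array([179.995,   0.002,  12.712]), 'force': array([-0.66 ,  0.554,  0.374]), 'wrist_torque': array([0.007, 0.012, 0.061]), 'grasp_force': 0.0, 'grip_width': 0.08710677132707773}
```

View pics/s0.png

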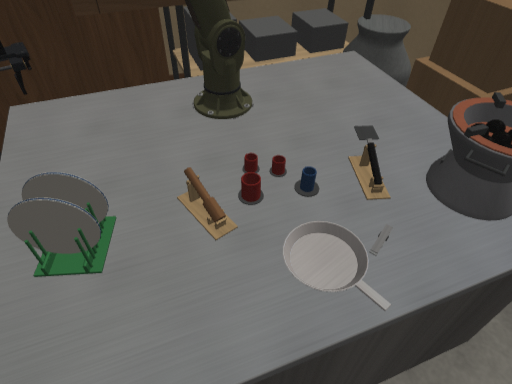

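View pics/t0.png

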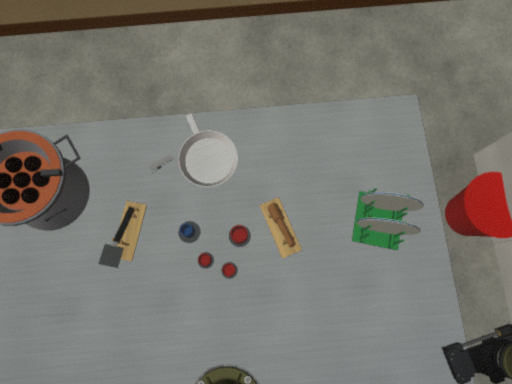

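The scene view shows the turner at about (372,160), with its blade at (367,132). The pestle is at (203,197).

Candidates for the wide cup are the red cups at scene (250,188), (251,162) and (278,165), which are top (240,236), (229,269) and (205,260). The first is the largest, so I choose it. The blue cup at scene (308,180), top (189,231), is the only one of its kind. The pan (325,258) and clip (382,239) stay.

The tool always points down, so each object must be pivoted between the pads. I move over and look closer.

```bash
python3 -m creep '0.035 0.045 0.015 0 0.087;0.035 0.045 0.015 0 0.087;0.035 0.045 0.015 0 0.087;0.035 0.045 0.015 0 0.087;0.035 0.045 0.015 0 0.087;0.035 0.045 0.015 0 0.087;0.035 0.045 0.015 0 0.087;0.035 0.045 0.015 0 0.087'
python3 -m creep '0 0.05 0 0 0.087;0 0.05 0 0 0.087;0 0.05 0 0 0.087;0 0.05 0 0 0.087;0 0 0 0 0.087;0 0 0 0 0.087'
cat > look.py <<'E'
from h import *
import sys,pickle,os
np.set_printoptions(precision=4,suppress=True)
# usage: look.py png names...
k=cams.calibration('wrist');im=shot('wrist',sys.argv[1])
D=pickle.load(open('d.pkl','rb')) if os.path.exists('d.pkl') else []
print(get_obs()['tool_pos'],get_obs()['tool_rot'],'cam',np.linalg.inv(k['extrinsics'])[:3,3])
for n in sys.argv[2:]:
    m=finder.masks_of(n,'wrist');D.append((sys.argv[1],n,k,m))
    for d in m: print(n,round(d['p'],2),np.round(d['xy']),d['mask'].sum(),atz('wrist',d['xy'],.05,k))
pickle.dump(D,open('d.pkl','wb'))
E
python3 look.py w0.png pestle narrow_cup wide_cup turner
```

```text
time_s: 2.3
tool_pos: [0.4239, -0.2725, 0.3434]
tool_rot: [179.9, -0.0, 12.7]
force: [0.4, -0.1, -0.2]
grip_width: 0.0871
grasp_force: 0.0
time_s: 3.05
tool_pos: [0.4229, -0.0748, 0.3428]
tool_rot: [179.9, 0.0, 12.7]
force: [0.6, -1.0, 0.5]
grip_width: 0.0872
grasp_force: 0.0
[ 0.4228 -0.0754  0.3426] [179.9713   0.009   12.6069] cam [ 0.4989 -0.0574  0.5048]
pestle 0.68 [362. 108.] 2020 [ 0.5349 -0.22    0.05  ]
pestle 0.23 [266. 106.] 1532 [ 0.5064 -0.078   0.05  ]
narrow_cup 0.81 [173.  67.] 1864 [0.5291 0.0666 0.05  ]
wide_cup 0.98 [232. 164.] 747 [ 0.4077 -0.0451  0.05  ]
wide_cup 0.76 [266. 107.] 1454 [ 0.5045 -0.0786  0.05  ]
wide_cup 0.64 [190. 136.] 842 [0.4374 0.027  0.05  ]
turner 0.58 [10. 16.] 941 [0.544  0.2959 0.05  ]
```

View pics/w0.png

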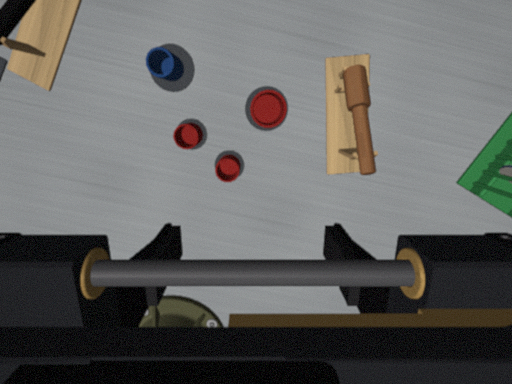

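The close view shows the largest red cup at (267,107) and the blue cup at (163,65). The small look-alikes are at (188,135) and (228,167), and the pestle is at (358,115), thick end up. The choice of cup is confirmed. Next is the turner.

```bash
python3 -m creep '0.005 0.05 0 -9 0.087;0.005 0.05 0 -9 0.087;0.005 0.05 0 -9 0.087;0.005 0.05 0 -9 0.087;0 0 0 0 0.087;0 0 0 0 0.087'
python3 look.py w1.png turner narrow_cup wide_cup
python3 -m creep '0 0.05 0 0 0.087;0 0.05 0 0 0.087;0 0.02 0 0 0.087;0 0 0 0 0.087;0 0 0 0 0.087'
python3 look.py w2.png turner narrow_cup
python3 -c "
import cv2,numpy as np
a=cv2.imread('pics/w1.png')[:230];b=cv2.imread('pics/w2.png')[:230];cv2.imwrite('pics/w12.png',np.vstack([a,b]))"
```

```text
time_s: 4.05
tool_pos: [0.4432, 0.1239, 0.3424]
tool_rot: [180.0, 0.0, -23.2]
force: [0.7, -0.7, 0.1]
grip_width: 0.0869
grasp_force: 0.0
[0.4432 0.1233 0.3424] [179.9702   0.0256 -23.275 ] cam [0.515  0.0936 0.5045]
turner 0.72 [129. 180.] 3141 [0.4899 0.32   0.05  ]
narrow_cup 0.86 [255.  93.] 1527 [0.5318 0.0809 0.05  ]
wide_cup 0.84 [351. 143.] 892 [ 0.406  -0.0267  0.05  ]
wide_cup 0.77 [361.  67.] 2128 [ 0.5047 -0.0746  0.05  ]
wide_cup 0.74 [302. 141.] 819 [0.4382 0.0416 0.05  ]
time_s: 4.88
tool_pos: [0.4435, 0.2435, 0.3423]
tool_rot: [179.9, 0.0, -23.3]
force: [0.1, -0.5, 0.1]
grip_width: 0.0871
grasp_force: 0.0
[0.4436 0.2433 0.3424] [179.9324  -0.0123 -23.333 ] cam [0.5152 0.2131 0.5043]
narrow_cup 0.87 [325.  61.] 1775 [0.532  0.0903 0.05  ]
```

View pics/w12.png

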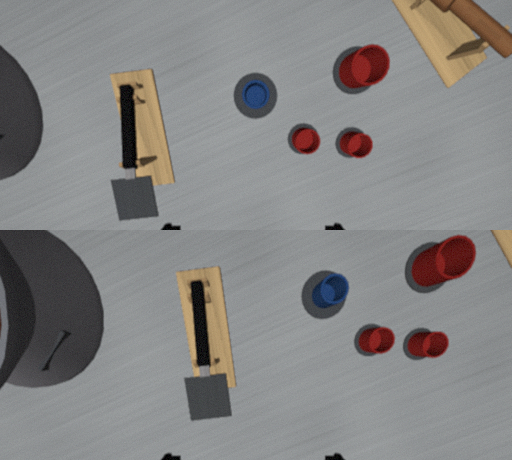

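The two views show the turner handle from (127,86) to (130,167) in the upper view, and from (198,51) to (203,135) in the lower view's own rows. The blade is below it, towards the robot. Next I fit the handle, pestle and cups by silhouettes over all the views.

```bash
cat > fit.py <<'E'
from h import *
import pickle
from scipy.optimize import minimize
np.set_printoptions(precision=4,suppress=True)
K={}
for f,n,k,m in pickle.load(open('d.pkl','rb')): K[f]=k
K['t0.png']=cams.calibration('top');K['s0.png']=cams.calibration('scene')
I={f:cv2.imread('pics/'+f)[:,:,::-1].astype(int) for f in K}
def hull(P,k):
    u=np.array([proj(None,p,k) for p in P]);S=np.zeros((384,512),np.uint8)
    cv2.fillConvexPoly(S,cv2.convexHull((u*16).round().astype(np.int32)),1,shift=4);return S
A=np.linspace(0,2*np.pi,40)
ring=lambda r,z:np.c_[r*np.cos(A),r*np.sin(A),0*A+z]
def fit(model,ms,x0,step):
    def cost(x):
        c=0
        for f,m in ms.items():
            s=np.zeros((384,512),np.uint8)
            for P in model(x): s|=hull(P,K[f])
            c+=1-(s&m).sum()/((s|m).sum()+1e-9)
        return c/len(ms)
    X0=np.array(x0,float);sim=np.vstack([X0]+[X0+np.eye(len(X0))[i]*step[i] for i in range(len(X0))])
    r=minimize(cost,X0,method='Nelder-Mead',options=dict(initial_simplex=sim,xatol=1e-4,fatol=1e-4,maxiter=400));return r.x,r.fun
def near(f,P,r):
    Y,X=np.mgrid[:384,:512];u=proj(None,np.array(P),K[f]);return (X-u[0])**2+(Y-u[1])**2<r*r
def colour(f,c):
    R,G,B=I[f].transpose(2,0,1)
    return {'blue':(B>R+25),'red':(R>2*G)&(R>60)&(R>2*B),'black':(R+G+B<105),'brown':(R>1.45*G)&(R<2.6*G)&(B<G*.85)&(R>50)}[c]
def mk(f,c,P,r):
    m=(colour(f,c)&near(f,P,r)).astype(np.uint8);n,l,s,_=cv2.connectedComponentsWithStats(m)
    return (l==1+np.argmax(s[1:,4])).astype(np.uint8)
def stick(parts): # x: foot xyz, az, el
    def mod(x):
        z=np.array([np.cos(x[3])*np.cos(x[4]),np.sin(x[3])*np.cos(x[4]),np.sin(x[4])]);y=np.array([-np.sin(x[3]),np.cos(x[3]),0]);xx=np.cross(y,z)
        return [np.array(x[:3])+P@np.array([xx,y,z]) for P in parts]
    return mod
box=np.array([[a,b,c] for a in(-.008,.008) for b in(-.009,.009) for c in(0,.13)])
pest=[np.vstack([ring(.017,0),ring(.017,.06)]),np.vstack([ring(.011,.06),ring(.011,.16)])]
E
cat > f1.py <<'E'
from fit import *
for n,c,r,x0,fs in(('narrow','blue',.020,[.53,.078],['w0.png','w1.png','w2.png']),('wide','red',.027,[.5,-.077],['w0.png','w1.png','w2.png'])):
    ms={f:mk(f,c,[*x0,.03],42) for f in fs}
    print(n,[m.sum() for m in ms.values()],fit(lambda x:[np.vstack([ring(r,.004),ring(r,x[2])])+[x[0],x[1],0]],ms,x0+[.066],[.005,.005,.005]))
ms={f:mk(f,'black',[.54,.29,.06],60) for f in('w1.png','w2.png')}
for f in ms: print([np.where(ms[f].any(a))[0][[0,-1]] for a in(0,1)])
print('turner',fit(stick([box]),ms,[.61,.26,.034,np.radians(156),np.radians(25)],[.006,.006,.006,.05,.05]))
ms={f:mk(f,'brown',[.53,-.21,.06],75) for f in('w0.png',)}
for f in ms: print([np.where(ms[f].any(a))[0][[0,-1]] for a in(0,1)])
E
python3 f1.py
```

```text
narrow [np.uint64(733), np.uint64(656), np.uint64(934)] (array([0.5302, 0.0817, 0.0616]), np.float64(0.11766234501719286))
wide [np.uint64(1086), np.uint64(1602), np.uint64(2174)] (array([ 0.5025, -0.0819,  0.0588]), np.float64(0.05847889505746865))
[array([120, 136]), array([ 85, 167])]
[array([191, 209]), array([ 53, 134])]
turner (array([0.6228, 0.2618, 0.0125, 2.8522, 0.4484]), np.float64(0.2679331306996387))
[array([351, 374]), array([103, 173])]
```

```bash
cat > f2.py <<'E'
from fit import *
for f in('w1.png','w2.png'):
    u=proj(None,np.array([.54,.29,.06]),K[f]).astype(int);print(u,K[f]['fx'])
    r=110 if f=='w1.png' else 80; 
    print(I[f].sum(2)[r,(100 if f=='w1.png' else 170):(160 if f=='w1.png' else 235):2])
def D(f):
    R=I[f].sum(2);m=((R<150)&near(f,[.54,.29,.06],48)).astype(np.uint8);m=cv2.morphologyEx(m,cv2.MORPH_OPEN,np.ones((9,9)))
    n,l,s,_=cv2.connectedComponentsWithStats(m);return (l==1+np.argmax(s[1:,4])).astype(np.uint8)
ms={f:D(f) for f in('w1.png','w2.png')}
for f in ms: print(ms[f].sum(),[np.where(ms[f].any(a))[0][[0,-1]] for a in(0,1)])
x,c=fit(stick([box]),ms,[.61,.26,.034,np.radians(156),np.radians(25)],[.006,.006,.006,.05,.05]);print('turner',x,c)
x2,c2=fit(lambda q:stick([box])([*q[:3],q[3],np.radians(25)]),ms,[.61,.26,.034,np.radians(156)],[.006,.006,.01,.05]);print('turner25',x2,c2)
out=[]
for f in ms:
    o=I[f].astype(np.uint8)[:,:,::-1].copy();h=hull(stick([box])([*x2,np.radians(25)])[0],K[f])
    cv2.drawContours(o,cv2.findContours(ms[f],0,1)[0],-1,(0,0,255),1);cv2.drawContours(o,cv2.findContours(h,0,1)[0],-1,(0,255,0),1)
    u=proj(None,np.array([.54,.29,.06]),K[f]).astype(int);out.append(cv2.resize(o[max(0,u[1]-70):u[1]+70,max(0,u[0]-60):u[0]+60],None,fx=3,fy=3))
cv2.imwrite('pics/ov.png',np.hstack([q[:400,:350] for q in out]))
E
python3 f2.py
```

```text
[126 144] 289.9603463457296
[427 448 436 440 454 445 444 435 449 459 275  26   6  48  67  55  25 142
 413 443 431 431 444 459 437 416 427 460 470 468]
[197 112] 289.9603463457296
[432 447 452 442 428 445 429 465 476 463 478 314  25  41  62  67  29  58
 334 438 431 447 421 419 434 464 467 423 363 450 434 425 438]
911 [array([121, 135]), array([ 97, 166])]
827 [array([193, 209]), array([ 66, 134])]
turner [0.6199 0.2594 0.0218 2.8299 0.3919] 0.3718226919378838
turner25 [0.6025 0.2621 0.0298 2.8051] 0.3860295543678592
```

View pics/ov.png

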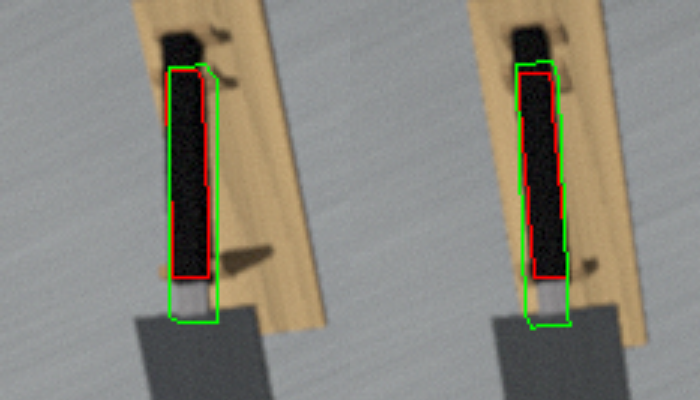

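The overlay shows my search circle cut off the foot end of the handle, so I re-centre it.

```bash
cat > f3.py <<'E'
from fit import *
C={'w1.png':(128,126),'w2.png':(200,93)}
def D(f):
    R=I[f].sum(2);Y,X=np.mgrid[:384,:512];m=((R<150)&((X-C[f][0])**2+(Y-C[f][1])**2<46**2)).astype(np.uint8);m=cv2.morphologyEx(m,cv2.MORPH_OPEN,np.ones((7,7)))
    n,l,s,_=cv2.connectedComponentsWithStats(m);return (l==1+np.argmax(s[1:,4])).astype(np.uint8)
ms={f:D(f) for f in('w1.png','w2.png')}
for f in ms: print(ms[f].sum(),[np.where(ms[f].any(a))[0][[0,-1]] for a in(0,1)])
for z in(.034,.02,.045):
  x,c=fit(stick([box]),ms,[.615,.26,z,np.radians(156),np.radians(25)],[.006,.006,.006,.05,.05]);print('turner',x,c)
x2,c2=fit(lambda q:stick([box])([*q[:2],.034,q[2],np.radians(25)]),ms,[.615,.26,np.radians(156)],[.006,.006,.05]);print('turner25',x2,c2)
X=stick([np.array([[0,0,.105],[0,0,.095],[0,0,.13],[0,0,.201]])]);print(X(x)[0],X([*x2[:2],.034,x2[2],np.radians(25)])[0])
E
python3 f3.py
```

```text
1056 [array([121, 135]), array([ 85, 167])]
1006 [array([191, 209]), array([ 51, 134])]
turner [0.6216 0.2616 0.0137 2.8506 0.443 ] 0.2319249171722385
turner [0.6212 0.2592 0.02   2.827  0.3859] 0.25059197575727654
turner [0.6206 0.2615 0.0152 2.8663 0.4899] 0.23369940461357191
turner25 [0.6157 0.254  2.7758] 0.3078615245552277
[[0.5315 0.2867 0.0646]
 [0.54   0.2843 0.0599]
 [0.5102 0.2927 0.0764]
 [0.45   0.3097 0.1098]] [[0.5268 0.288  0.0784]
 [0.5353 0.2848 0.0741]
 [0.5057 0.2961 0.0889]
 [0.4456 0.3191 0.1189]]
```

```bash
cat >> f3.py <<'E'
print('---')
E1=[];E2=[]
for f in ms:
    r=cv2.minAreaRect(cv2.findContours(ms[f],0,1)[0][0]);b=cv2.boxPoints(r);b=b[np.argsort(b[:,1])]
    e1,e2=b[:2].mean(0),b[2:].mean(0);print(f,r,e1,e2);E1.append(ray(None,e1,K[f]));E2.append(ray(None,e2,K[f]))
p,q=tri(E1),tri(E2);print(p,q)
v=q[0]-p[0];print(np.linalg.norm(v),np.degrees(np.arctan2(v[1],v[0])),np.degrees(np.arcsin(v[2]/np.linalg.norm(v))))
x,c=fit(stick([box]),ms,[*(p[0]-[0,0,.007]),np.arctan2(v[1],v[0]),np.radians(25)],[.004,.004,.004,.03,.03]);print('turner',x,c)
x,c=fit(stick([box]),ms,x,[-.004,-.004,.004,.03,.05]);print('turner',x,c)
print(X(x)[0])
# rows profile check
for f in ms:
    h=hull(stick([box])(x)[0],K[f])
    for y in range(50,170,20):
        print(f,y,*[np.where(m[y])[0][[0,-1]] if m[y].any() else '-' for m in(ms[f],h)])
E
python3 f3.py | sed -n '/---/,$p'
```

```text
---
w1.png ((128.01805114746094, 125.96007537841797), (82.25050354003906, 13.166350364685059), 87.75425720214844) [126.4065  84.8664] [129.6296 167.0537]
w2.png ((199.9418487548828, 92.63668823242188), (83.99325561523438, 12.216246604919434), 84.98689270019531) [196.272   50.8007] [203.6117 134.4727]
(array([0.6213, 0.2566, 0.0331]), [np.float64(0.0004020343395602367), np.float64(0.0004020343395598592)]) (array([0.5087, 0.2899, 0.089 ]), [np.float64(8.207054200688421e-06), np.float64(8.207054200868551e-06)])
0.1300722436908624 163.5672546848866 25.458085148391408
turner [0.6217 0.2624 0.0116 2.8736 0.4919] 0.228540469021481
turner [0.6216 0.2624 0.0117 2.8733 0.4911] 0.22809297151460922
[[0.5324 0.287  0.0612]
 [0.5409 0.2846 0.0565]
 [0.5111 0.2928 0.073 ]
 [0.4507 0.3094 0.1065]]
w1.png 50 - -
w1.png 70 - -
w1.png 90 [121 132] [121 136]
w1.png 110 [121 133] [121 137]
w1.png 130 [122 134] [122 138]
w1.png 150 [123 135] [123 139]
w2.png 50 - -
w2.png 70 [192 204] [190 204]
w2.png 90 [194 205] [192 206]
w2.png 110 [196 207] [194 208]
w2.png 130 [198 209] [195 210]
w2.png 150 - -
```

```bash
python3 -c "
from fit import *
for uv in((103,90),(90,25),(35,60)):
  for z in(0,.13,.235):print(uv,z,atz(None,uv,z,K['w2.png']))
for uv in((62,165),(88,192),(20,178)):
  for z in(0,.235):print(uv,z,atz(None,uv,z,K['t0.png']))"
python3 -m creep '0.011 0.006 -0.03 1 0.06;0.011 0.006 -0.03 1 0.06;0.011 0.006 -0.03 1 0.06;0.011 0.006 -0.03 1 0.06;0.011 0.005 -0.03 1 0.06;0.011 0.005 -0.03 1 0.06;0.011 0.005 -0.02 1 0.06;0.011 0.001 0 0 0.06'
```

```text
(103, 90) 0 [0.6371 0.4263 0.    ]
(103, 90) 0.13 [0.6057 0.3713 0.13  ]
(103, 90) 0.235 [0.5803 0.327  0.235 ]
(90, 25) 0 [0.7268 0.3945 0.    ]
(90, 25) 0.13 [0.6723 0.3478 0.13  ]
(90, 25) 0.235 [0.6282 0.31   0.235 ]
(35, 60) 0 [0.7189 0.502  0.    ]
(35, 60) 0.13 [0.6664 0.4275 0.13  ]
(35, 60) 0.235 [0.624  0.3674 0.235 ]
(62, 165) 0 [0.7971 0.5015 0.    ]
(62, 165) 0.235 [0.7127 0.3875 0.235 ]
(88, 192) 0 [0.6943 0.4129 0.    ]
(88, 192) 0.235 [0.6289 0.3153 0.235 ]
(20, 178) 0 [0.7637 0.6421 0.    ]
(20, 178) 0.235 [0.6855 0.5021 0.235 ]
time_s: 6.02
tool_pos: [0.5307, 0.2837, 0.1411]
tool_rot: [179.8, 0.1, -16.2]
force: [0.8, 0.6, 0.3]
grip_width: 0.0599
grasp_force: 0.0
```

```bash
python3 -m creep '0.001 0 -0.03 0 0.06;0 0 -0.03 0 0.06;0 0 -0.022 0 0.06;0 0 0 0 0.06;0 0 0 0 0.06' 10
python3 look.py w3.png turner
python3 -m creep '0 0 0 0 0;0 0 0 0 0;0 0 0 0 0;0 0 0 0 0;0 0 0 0 0;0 0 0 0 0'
```

```text
time_s: 6.65
tool_pos: [0.5331, 0.2854, 0.0623]
tool_rot: [-179.9, -0.1, -16.2]
force: [0.4, 0.3, 0.8]
grip_width: 0.0599
grasp_force: 0.0
[0.5332 0.2856 0.0624] [-179.9024   -0.1159  -16.2019] cam [0.6077 0.2639 0.2245]
turner 0.65 [253. 185.] 6566 [0.5636 0.2763 0.05  ]
time_s: 7.5
tool_pos: [0.5319, 0.2848, 0.0605]
tool_rot: [180.0, 0.0, -16.2]
force: [0.2, -1.7, 0.9]
grip_width: 0.0178
grasp_force: 10.0
```

```bash
python3 -m creep '0 0 0.02 0 0;0 0 0.03 0 0;0 0 0.03 0 0;0 0 0.03 0 0;0 0 0.03 0 0;0 0 0 0 0'
python3 - <<'E'
from h import *
a=shot('wrist','w4.png');b=shot('scene','s4.png');print(get_obs()['grip_width'])
cv2.imwrite('pics/v4.png',np.hstack([a,cv2.resize(b[60:220,280:440],(384,384))])[:,:,::-1][:, :800])
E
```

```text
time_s: 8.25
tool_pos: [0.5332, 0.2868, 0.2043]
tool_rot: [-179.8, -0.3, -16.1]
force: [0.2, 1.2, -0.8]
grip_width: 0.018
grasp_force: 10.0
0.018187417563904216
```

View pics/v4.png

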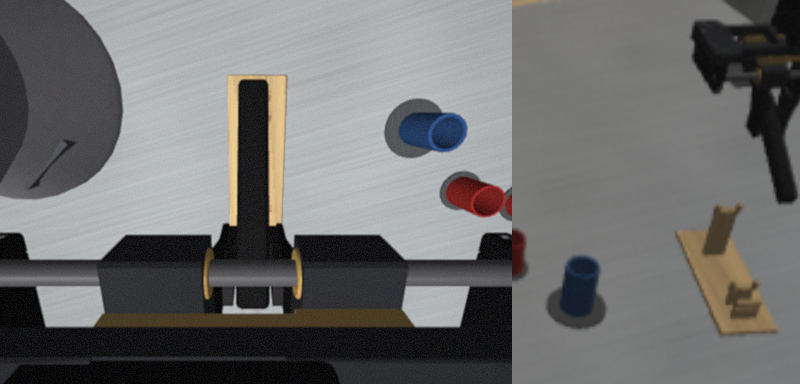

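The turner is held. An upright turner gripped by the handle would run its blade into the gripper body. A grip across the blade's edges near the tip lets it hang handle-down by gravity instead. I set it back in its rest and regrip there.

```bash
python3 -m creep '-0.001 -0.002 -0.04 0 0;0 0 -0.04 0 0;0 0 -0.035 0 0;0 0 -0.015 0 0;0 0 -0.007 0 0;0 0 -0.006 0 0;0 0 0 0 0'
python3 -m creep '0 0 0 0 0.03;0 0 0 0 0.087;0 0 0 0 0.087;0 0 0.04 0 0.087;-0.01 0.003 0.05 0 0.087;-0.03 0.008 0 0 0.087;-0.03 0.008 0 0 0.087;0 0 0 0 0.087'
python3 - <<'E'
from fit import *
f=np.array([.6213,.2566,.034]);a=np.radians(163.6);d=lambda e:np.array([np.cos(a)*np.cos(e),np.sin(a)*np.cos(e),np.sin(e)])
P=f+.145*d(np.radians(25))+.028*d(np.radians(5));print(P,proj(None,P,K['w1.png']),proj(None,P,K['w2.png']))
E
python3 look.py w5.png turner
```

```text
time_s: 9.22
tool_pos: [0.531, 0.2834, 0.0577]
tool_rot: [-180.0, -0.0, -16.2]
force: [-0.9, -0.3, -0.6]
grip_width: 0.0177
grasp_force: 10.0
time_s: 10.22
tool_pos: [0.4588, 0.3035, 0.1481]
tool_rot: [180.0, -0.0, -15.9]
force: [-0.1, 0.2, 1.0]
grip_width: 0.0849
grasp_force: 0.0
[0.4685 0.3016 0.0977] [134.0665 196.1421] [207.6377 164.7415]
[0.4606 0.3025 0.148 ] [179.9803  -0.0868 -16.069 ] cam [0.5337 0.2825 0.3102]
turner 0.68 [253. 177.] 9856 [0.4743 0.2984 0.05  ]
```

View pics/w5.png

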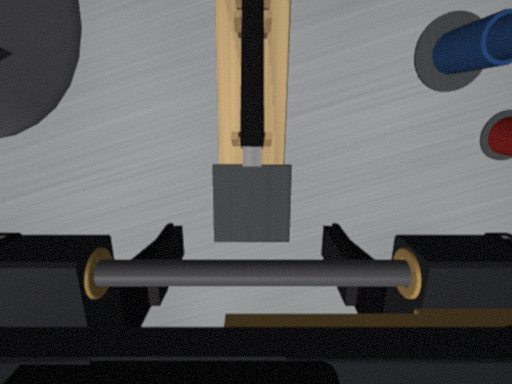

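The turner is back in its rest, with the blade centred between the fingers at (252,203). I descend and grip the blade's edges.

```bash
python3 -c "
from fit import *
k=K['w5.png'];print(atz(None,(252,241),.101,k),atz(None,(252,165),.096,k))"
python3 -m creep '0.001 0.001 -0.03 0 0.087;0 0 -0.03 0 0.087;0 0 -0.008 0 0.087;0 0 0 0 0;0 0 0 0 0;0 0 0 0 0;0 0 0 0 0;0 0 0 0 0' 10
```

```text
[0.4366 0.3102 0.101 ] [0.4942 0.2937 0.096 ]
time_s: 11.32
tool_pos: [0.4624, 0.3034, 0.0801]
tool_rot: [-180.0, -0.0, -16.2]
force: [1.0, 1.1, 0.7]
grip_width: 0.0593
grasp_force: 10.0
```

```bash
python3 -m creep '0 0 0 0 0;0 0 0.02 0 0;0 0 0.04 0 0;0 0 0.05 0 0;0 0 0.05 0 0;0 0 0.04 0 0;0 0 0 0 0;0 0 0 0 0' 30
python3 - <<'E'
from h import *
b=shot('scene','s6.png');a=shot('wrist','w6.png');o=get_obs();print(o['grip_width'],o['tool_pos'])
cv2.imwrite('pics/v6.png',np.hstack([a,cv2.resize(b[40:200,290:450],(384,384))])[:,:,::-1][:, :800])
E
```

```text
time_s: 12.32
tool_pos: [0.4613, 0.3028, 0.2794]
tool_rot: [179.9, 0.0, -16.2]
force: [0.1, -0.2, -2.4]
grip_width: 0.0589
grasp_force: 30.0
0.058650112110526585 [0.46111283 0.30251422 0.2782101 ]
```

View pics/v6.png

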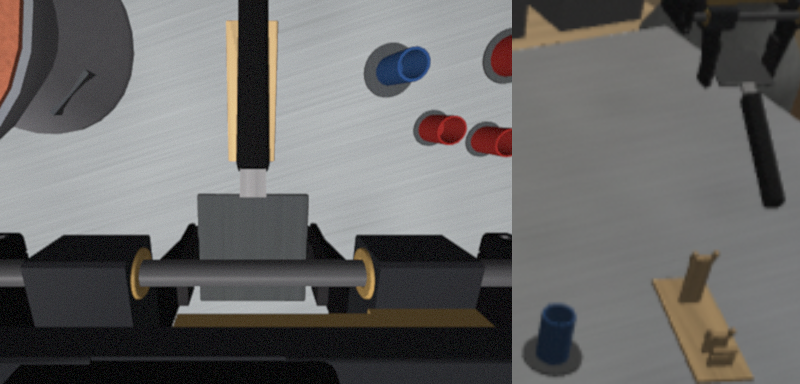

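The turner is held by the blade at (252,245), with the handle pointing away and still about 30 degrees above level. I loosen the grip so it swings down.

```bash
python3 -m creep '0.01 -0.05 0.01 0 0;0.01 -0.05 0 0 0;0 0 0 0 0;0 0 0 0 0;0 0 0 0 0;0 0 0 0 0' 5
cat > tilt.py <<'E'
from h import *
import sys
k=cams.calibration('wrist');o=get_obs();a=shot('wrist',sys.argv[1]);print(o['tool_pos'],o['tool_rot'],o['grip_width'],o['grasp_force'])
b=shot('scene');u=proj('scene',o['tool_pos']).astype(int);x=min(max(u[0]-80,0),352);y=max(u[1]-40,0)
cv2.imwrite('pics/'+sys.argv[2],np.hstack([a,cv2.resize(b[y:y+160,x:x+160],(384,384))])[:,:,::-1][:, :800])
E
python3 tilt.py w7.png v7.png
```

```text
time_s: 13.18
tool_pos: [0.4814, 0.2045, 0.2894]
tool_rot: [-180.0, 0.0, -16.0]
force: [0.3, 0.2, -0.7]
grip_width: 0.06
grasp_force: 5.0
[0.48141977 0.20445149 0.28939281] [-1.79999904e+02  3.23791201e-02 -1.60291910e+01] 0.06004857183013153 4.993910473713186
```

View pics/v7.png

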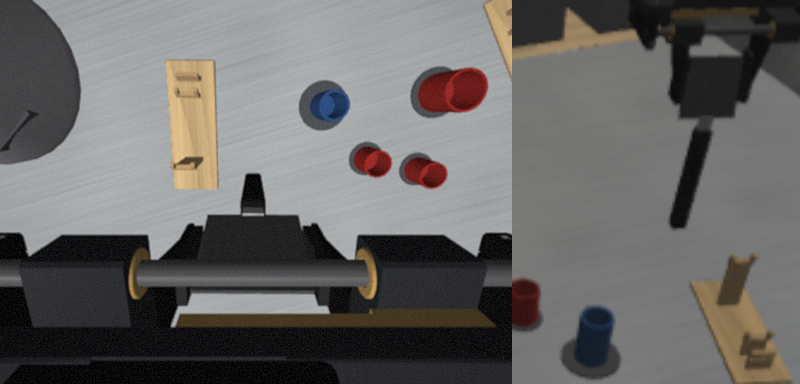

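The turner now hangs almost vertically, with its foot at wrist (253,178) and crop (680,223). I triangulate the foot.

```bash
cat > foot.py <<'E'
from h import *
import sys
np.set_printoptions(precision=4,suppress=True)
wx,wy,cx,cy=map(float,sys.argv[1:5]);o=get_obs();u=proj('scene',o['tool_pos']).astype(int);x=min(max(u[0]-80,0),352);y=max(u[1]-40,0)
s=[x+(cx-512)/2.4,y+cy/2.4];print(s)
p,e=tri([ray('wrist',(wx,wy)),ray('scene',s)]);print(p,e,'rel tcp',p-o['tool_pos'],np.hypot(*(p-o['tool_pos'])[:2]))
for z in(.1,.12,.13,.14): q=atz('wrist',(wx,wy),z);print(z,q-o['tool_pos'])
E
python3 foot.py 253 177 680 224
```

```text
[np.float64(344.0), np.float64(132.33333333333334)]
[0.4858 0.2037 0.1344] [np.float64(0.0018761890419235754), np.float64(0.001876189041923624)] rel tcp [ 0.0042 -0.0003 -0.1551] 0.0041738167471933475
0.1 [-0.005   0.0005 -0.1895]
0.12 [-0.0004 -0.0007 -0.1695]
0.13 [ 0.0018 -0.0013 -0.1595]
0.14 [ 0.0041 -0.0019 -0.1495]
```

```bash
cat > f4.py <<'E'
from fit import *
K['w7.png']=cams.calibration('wrist');I['w7.png']=cv2.imread('pics/w7.png')[:,:,::-1].astype(int)
for n,c,r,x0 in(('narrow','blue',.020,[.53,.082]),('wide','red',.027,[.5025,-.082])):
  for fs in(['w0.png','w1.png','w2.png','w7.png'],['w1.png','w7.png'],['w7.png'],['w0.png']):
    ms={f:mk(f,c,[*x0,.03],42) for f in fs}
    print(n,fs,fit(lambda x:[np.vstack([ring(r,.004),ring(r,.066)])+[x[0],x[1],0]],ms,x0,[.004,.004]))
E
python3 f4.py
python3 -m creep '0.013 -0.03 0 0 0;0.013 -0.03 0 0 0;0.013 -0.03 0 0 0;0.013 -0.033 0 0 0;0 0 -0.03 0 0;0 0 0 0 0;0 0 0 0 0' 8
python3 tilt.py w8.png v8.png
```

```text
narrow ['w0.png', 'w1.png', 'w2.png', 'w7.png'] (array([0.53 , 0.082]), np.float64(0.12155498283511415))
narrow ['w1.png', 'w7.png'] (array([0.5302, 0.0822]), np.float64(0.05013472578867023))
narrow ['w7.png'] (array([0.5303, 0.082 ]), np.float64(0.0597285067881812))
narrow ['w0.png'] (array([0.5302, 0.0819]), np.float64(0.29519230769298543))
wide ['w0.png', 'w1.png', 'w2.png', 'w7.png'] (array([ 0.5021, -0.0804]), np.float64(0.09617802457435806))
wide ['w1.png', 'w7.png'] (array([ 0.5025, -0.0793]), np.float64(0.09750066120116141))
wide ['w7.png'] (array([ 0.5038, -0.0793]), np.float64(0.09118198874330541))
wide ['w0.png'] (array([ 0.5017, -0.0812]), np.float64(0.07337883959123426))
time_s: 14.15
tool_pos: [0.5341, 0.0812, 0.2605]
tool_rot: [-180.0, -0.0, -16.1]
force: [-0.4, 0.0, -1.4]
grip_width: 0.0595
grasp_force: 8.0
[0.53412351 0.08115782 0.26046802] [-1.79975890e+02 -4.15739731e-02 -1.60829416e+01] 0.05954500072301872 7.994896738382522
```

View pics/v8.png

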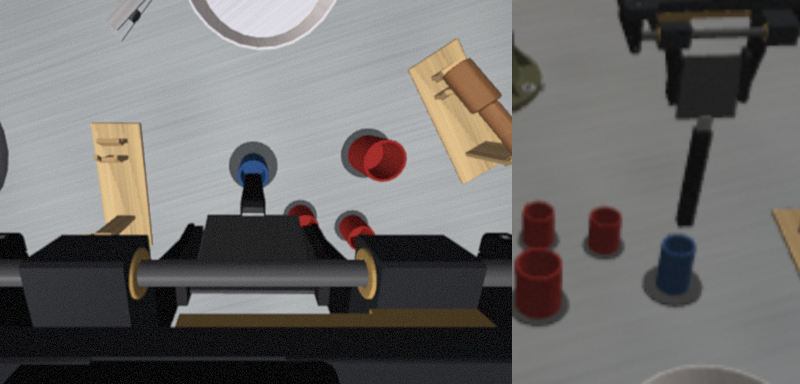

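Run:
```python
from h import *
o=get_obs();u=proj('scene',o['tool_pos']).astype(int);x=min(max(u[0]-80,0),352);y=max(u[1]-40,0)
cr=lambda P:((proj('scene',P)-[x,y])*2.4+[512,0])
for du in(0,.005):
  for dl in(0,.005):
    P=np.array([.5302+.96*du+.276*dl,.082-.276*du+.96*dl,.104]);print(du,dl,'crop',cr(P),'wrist',proj('wrist',P))
print(cr(np.array([.5302,.082,.066])))
```

```text
0 0 crop [682.41541341 217.68417473] wrist [252.73304658 183.30969593]
0 0.005 crop [686.78915324 217.4629209 ] wrist [248.3345963  183.31393317]
0.005 0 crop [683.35900825 220.53410532] wrist [252.73066334 179.02884455]
0.005 0.005 crop [687.74862747 220.3108043 ] wrist [248.31341851 179.03310462]
[678.08625128 243.24565251]
```

```bash
python3 foot.py 253 176 685 222
```

```text
[np.float64(312.08333333333337), np.float64(161.5)]
[0.539  0.0797 0.1054] [np.float64(0.0005701916046768384), np.float64(0.0005701916046768924)] rel tcp [ 0.0045 -0.0015 -0.1555] 0.00477487272071137
0.1 [ 0.003  -0.0016 -0.1609]
0.12 [ 0.0074 -0.0028 -0.1409]
0.13 [ 0.0096 -0.0034 -0.1309]
0.14 [ 0.0118 -0.004  -0.1209]
```

The foot is centred over the cup to about 1 mm, so I lower it.

```bash
python3 -m creep '0 0 -0.02 0 0;0 0 -0.02 0 0;0 0 -0.02 0 0;0 0 -0.015 0 0;0 0 0 0 0'
python3 -m creep '0 0 -0.008 0 0;0 0 -0.008 0 0;0 0 -0.005 0 0;0 0 0 0 0'
```

```text
time_s: 14.88
tool_pos: [0.5334, 0.0803, 0.184]
tool_rot: [180.0, 0.1, -16.1]
force: [0.2, -0.9, -1.3]
grip_width: 0.0598
grasp_force: 8.0
time_s: 15.38
tool_pos: [0.5349, 0.0802, 0.1645]
tool_rot: [-180.0, -0.1, -16.2]
force: [-0.9, 0.7, 4.6]
grip_width: 0.0599
grasp_force: 8.0
```

```bash
python3 -m creep '-0.002 0 -0.003 0 0;0 0 0 0 0;0 0 0 0 0.075;0 0 0 0 0.087;0 0 0 0 0.087;0 0 0.05 0 0.087;0 0 0.06 0 0.087;0 0 0 0 0.087'
python3 tilt.py w9.png v9.png
python3 - <<'E'
from h import *
a=cv2.imread('pics/w9.png');b=shot('scene')[:,:,::-1];P=proj('scene',np.array([.53,.08,.1])).astype(int);print(P)
for z in(.006,.066,.151,.2):print(z,proj('scene',np.array([.5302,.082,z])))
cv2.imwrite('pics/v9b.png',cv2.resize(b[P[1]-50:P[1]+70,P[0]-60:P[0]+60],(600,600)))
E
```

```text
time_s: 16.38
tool_pos: [0.5346, 0.081, 0.2755]
tool_rot: [-179.8, -0.5, -16.2]
force: [0.2, -0.5, -0.0]
grip_width: 0.0865
grasp_force: 0.0
[0.53462573 0.08103716 0.27554614] [-179.82725421   -0.49464734  -16.15901365] 0.08653015927294659 0.0
[310 160]
0.006 [306.55026519 186.01305708]
0.066 [309.2026047  170.35235521]
0.151 [313.3855488  145.65421976]
0.2 [316.05925773 129.8673424 ]
```

View pics/v9b.png

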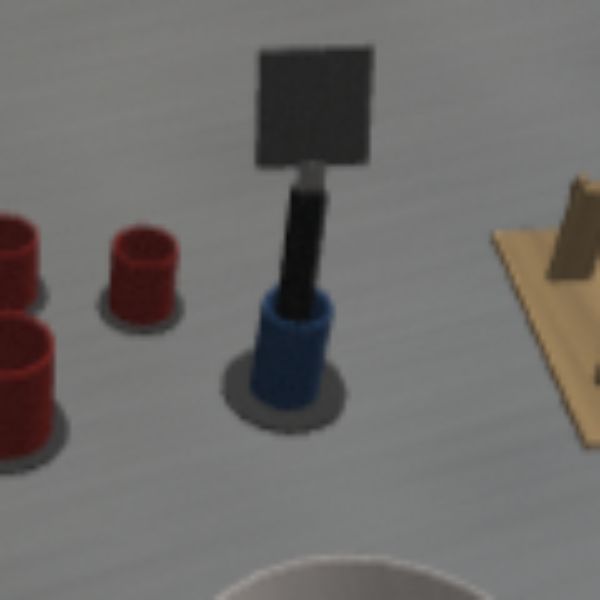

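The turner stands in the blue cup: handle top at crop (310,185), blade at (315,105), only a slight lean from the cup's play, and no gap visible. I have now viewed 11 pictures, one over the allowance, so I work from numbers alone from here. Next is the pestle.

```bash
python3 -m creep '-0.01 -0.03 0.02 5 0.087;-0.01 -0.035 0.02 6 0.087;-0.01 -0.035 0.02 6 0.087;-0.01 -0.04 0.01 6 0.087;-0.01 -0.04 0 6 0.087;-0.01 -0.03 0 6 0.087;0 0 0 0 0.087;0 0 0 0 0.087'
python3 look.py w10.png pestle wide_cup
python3 -m creep '-0.01 -0.05 0 4 0.087;0 -0.05 0 4 0.087;0 -0.02 0 0 0.087;0 0 0 0 0.087;0 0 0 0 0.087'
python3 look.py w11.png pestle wide_cup pestle_rest
python3 - <<'E'
from fit import *
for f in('w10.png','w11.png'):
    u=proj(None,np.array([.53,-.21,.06]),K[f]).astype(int);print(f,u)
    for d in(-20,0,20): print(I[f][u[1]+d,u[0]-40:u[0]+44:6].tolist())
E
```

```text
time_s: 17.52
tool_pos: [0.4718, -0.1288, 0.3393]
tool_rot: [-179.9, 0.1, 18.8]
force: [0.3, -0.3, -0.3]
grip_width: 0.0872
grasp_force: 0.0
[ 0.472  -0.1283  0.3396] [-179.9186    0.0573   18.9093] cam [ 0.5459 -0.1038  0.5012]
pestle 0.93 [320. 139.] 1824 [ 0.5351 -0.2167  0.05  ]
wide_cup 0.83 [186. 180.] 838 [ 0.4051 -0.0393  0.05  ]
wide_cup 0.79 [153. 145.] 895 [0.4431 0.0243 0.05  ]
wide_cup 0.62 [234. 126.] 1407 [ 0.5106 -0.0855  0.05  ]
time_s: 18.3
tool_pos: [0.4628, -0.2474, 0.3407]
tool_rot: [-180.0, -0.0, 27.0]
force: [0.8, 0.1, 0.0]
grip_width: 0.0871
grasp_force: 0.0
[ 0.4627 -0.2474  0.3408] [-179.9878   -0.0339   27.0259] cam [ 0.5323 -0.2122  0.5028]
pestle 0.9 [252. 104.] 2056 [ 0.5368 -0.2096  0.05  ]
wide_cup 0.83 [171.  84.] 1960 [ 0.5077 -0.0908  0.05  ]
wide_cup 0.82 [122. 136.] 1017 [ 0.4047 -0.0528  0.05  ]
wide_cup 0.58 [85. 90.] 1247 [0.4429 0.0191 0.05  ]
wide_cup 0.24 [82. 19.] 1713 [0.5304 0.0506 0.05  ]
pestle_rest 0.98 [261. 110.] 3214 [ 0.5358 -0.2254  0.05  ]
w10.png [315 141]
[[143, 145, 146], [149, 153, 152], [151, 154, 155], [192, 164, 117], [174
[... 635 characters left out ...]
0 108]
[[146, 152, 152], [144, 148, 151], [139, 143, 143], [149, 154, 154], [179, 155, 120], [156, 131, 93], [134, 91, 60], [136, 96, 61], [108, 76, 51], [69, 47, 27], [144, 119, 86], [168, 140, 103], [148, 152, 154], [146, 149, 151]]
[[146, 149, 153], [146, 152, 152], [151, 152, 154], [148, 148, 152], [191, 163, 117], [197, 166, 120], [133, 92, 61], [132, 93, 58], [73, 48, 25], [152, 129, 93], [185, 157, 113], [146, 150, 152], [146, 149, 152], [150, 152, 154]]
[[146, 148, 150], [147, 149, 149], [147, 149, 153], [164, 147, 123], [193, 164, 118], [180, 153, 109], [141, 98, 68], [103, 68, 41], [177, 149, 110], [181, 155, 114], [132, 123, 115], [148, 149, 150], [144, 149, 147], [147, 150, 151]]
```

```bash
cat > f5.py <<'E'
from fit import *
def M(f):
    R,G,B=cv2.GaussianBlur(I[f].astype(np.float32),(3,3),0).transpose(2,0,1);m=((R>1.31*G)&(R<2*G)&near(f,[.53,-.21,.06],62)).astype(np.uint8);m=cv2.morphologyEx(m,cv2.MORPH_OPEN,np.ones((3,3)))
    n,l,s,_=cv2.connectedComponentsWithStats(m);return (l==1+np.argmax(s[1:,4])).astype(np.uint8)
ms={f:M(f) for f in('w0.png','w10.png','w11.png')}
for f in ms: print(f,ms[f].sum(),[np.where(ms[f].any(a))[0][[0,-1]] for a in(0,1)])
for z,e in((.034,25),(.028,22)):
    x,c=fit(stick(pest),ms,[.6,-.185,z,np.radians(205),np.radians(e)],[.006,.006,.006,.05,.05]);print(x,np.degrees(x[3:]),c)
y,c=fit(lambda q:stick(pest)([*q[:2],.034,q[2],np.radians(25)]),ms,[.6,-.185,np.radians(205)],[.006,.006,.05]);print(y,np.degrees(y[2]),c)
X=stick([np.array([[0,0,.112],[0,0,.16]])]);print(X(x)[0],X([*y[:2],.034,y[2],np.radians(25)])[0])
for f in ms:
    h=hull(stick(pest)(x)[1],K[f])|hull(stick(pest)(x)[0],K[f])
    print(f,[np.where(h.any(a))[0][[0,-1]] for a in(0,1)])
for n,c,r,x0 in(('narrow','blue',.020,[.53,.082]),('wide','red',.027,[.5025,-.082])):
  if n=='wide':
   for fs in(['w10.png','w11.png'],['w10.png'],['w11.png']):
    mm={f:mk(f,c,[*x0,.03],42) for f in fs}
    print(n,fs,fit(lambda x:[np.vstack([ring(r,.004),ring(r,.066)])+[x[0],x[1],0]],mm,x0,[.004,.004]))
E
python3 f5.py
```

```text
w0.png 1869 [array([343, 374]), array([ 65, 171])]
w10.png 1763 [array([306, 328]), array([ 98, 203])]
w11.png 1782 [array([236, 267]), array([ 64, 170])]
[ 0.586  -0.1968  0.0216  3.4356  0.4636] [196.8475  26.564 ] 0.13922544603677936
[ 0.5838 -0.1975  0.0209  3.4114  0.5708] [195.458   32.7065] 0.13621026260846023
[ 0.583  -0.1952  3.442 ] 197.21210151406757 0.1688542380218725
[[ 0.493  -0.2226  0.0814]
 [ 0.454  -0.2334  0.1073]] [[ 0.486  -0.2252  0.0813]
 [ 0.4444 -0.2381  0.1016]]
w0.png [array([340, 376]), array([ 65, 172])]
w10.png [array([306, 328]), array([ 97, 203])]
w11.png [array([233, 270]), array([ 64, 170])]
wide ['w10.png', 'w11.png'] (array([ 0.5029, -0.0818]), np.float64(0.3515018955495821))
wide ['w10.png'] (array([ 0.5028, -0.0818]), np.float64(0.2001718213065291))
wide ['w11.png'] (array([ 0.5034, -0.0831]), np.float64(0.5025188916879707))
```

```bash
cat >> f5.py <<'E'
print('---')
E1=[];E2=[]
for f in ms:
    Y,Xx=np.nonzero(ms[f]);P=np.c_[Xx,Y].astype(float);v=cv2.fitLine(P.astype(np.float32),cv2.DIST_L2,0,.01,.01).ravel()
    d=v[:2]*np.sign(v[3-2] or 1);t=(P-v[2:])@d;e1,e2=v[2:]+d*t.min(),v[2:]+d*t.max();print(f,e1,e2);E1.append(ray(None,e1,K[f]));E2.append(ray(None,e2,K[f]))
for a in([0,1,2],[1,2],[0,2]):
    p,q=tri([E1[i] for i in a]),tri([E2[i] for i in a]);v=q[0]-p[0]
    print(a,p,q,np.linalg.norm(v),np.degrees(np.arctan2(v[1],v[0]))%360,np.degrees(np.arcsin(v[2]/np.linalg.norm(v))),'z110',p[0]+v*.7)
E
python3 f5.py|sed -n '/---/,$p'
```

```text
---
w0.png [352.8875  65.2841] [367.0832 170.8543]
w10.png [317.1302  97.9928] [317.8003 203.014 ]
w11.png [258.7397  63.9584] [241.8362 169.654 ]
[0, 1, 2] (array([ 0.5912, -0.1924,  0.0347]), [np.float64(0.0004435144467446996), np.float64(0.0010680742414243734), np.float64(0.0009063257438069477)]) (array([ 0.4501, -0.237 ,  0.0996]), [np.float64(0.00033821538645576566), np.float64(0.0006275229814576384), np.float64(0.00034042857563374546)]) 0.16164916310575175 197.56868850665444 23.7035744051498 z110 [ 0.4924 -0.2236  0.0801]
[1, 2] (array([ 0.5908, -0.1924,  0.0377]), [np.float64(0.0008968604638157383), np.float64(0.0008968604638158871)]) (array([ 0.45  , -0.2371,  0.0998]), [np.float64(0.0004752688318733755), np.float64(0.00047526883187339096)]) 0.16028835528001203 197.61875043129646 22.779175820591483 z110 [ 0.4922 -0.2237  0.0812]
[0, 2] (array([ 0.592 , -0.1923,  0.0329]), [np.float64(0.00037261673724247), np.float64(0.0003726167372424082)]) (array([ 0.4503, -0.2372,  0.0989]), [np.float64(2.1461914045875064e-05), np.float64(2.146191404583223e-05)]) 0.1626038644713659 197.56511043472347 23.944266406134535 z110 [ 0.4928 -0.2237  0.0791]
```

```bash
python3 -m creep '0.01 0.008 -0.04 -3 0.06;0.01 0.008 -0.04 -3 0.06;0.009 0.007 -0.04 -3 0.06;0 0 -0.04 0 0.06;0 0 -0.03 0 0.06;0 0 0 0 0.06'
python3 -m creep '0 0 -0.03 0 0.06;0 0 -0.03 0 0.06;0 0 -0.018 0 0.06;0 0 -0.01 0 0.06;0 0 0 0 0.06;0 0 0 0 0.06' 10
```

```text
time_s: 19.25
tool_pos: [0.4893, -0.2255, 0.1484]
tool_rot: [-179.8, 0.2, 17.9]
force: [0.2, -0.8, 0.2]
grip_width: 0.0601
grasp_force: 0.0
time_s: 20.0
tool_pos: [0.4918, -0.2271, 0.0636]
tool_rot: [179.9, -0.1, 17.8]
force: [0.2, -0.3, 0.3]
grip_width: 0.0601
grasp_force: 0.0
```

```bash
python3 -m creep '0 0.003 0 0 0.06;0 0 0 0 0;0 0 0 0 0;0 0 0 0 0;0 0 0 0 0' 25
python3 -m creep '0 0 0.02 0 0;0 0 0.04 0 0;0 0 0.05 0 0;0 0 0.05 0 0;0 0 0.04 0 0;0 0 0 0 0;0 0 0 0 0'
```

```text
time_s: 20.62
tool_pos: [0.4909, -0.2239, 0.0626]
tool_rot: [180.0, 0.0, 17.8]
force: [-0.1, -0.1, -0.6]
grip_width: 0.0278
grasp_force: 0.0
time_s: 21.5
tool_pos: [0.4903, -0.2236, 0.2614]
tool_rot: [-179.9, 0.1, 17.8]
force: [0.1, -0.6, -1.2]
grip_width: 0.021
grasp_force: 25.0
```

```bash
cat > pt.py <<'E'
from fit import *
from scipy.optimize import minimize
f='wN';ks={'wrist':cams.calibration('wrist'),'scene':cams.calibration('scene')};o=get_obs();ims={c:shot(c) for c in ks}
G=np.array(o['tool_pos'])+[0,0,.019];az=np.radians(o['tool_rot'][2]+180)
ms={}
for c in ks:
    K[c]=ks[c];R,Gr,B=cv2.GaussianBlur(ims[c].astype(np.float32),(3,3),0).transpose(2,0,1);m=((R>1.31*Gr)&(R<2*Gr)&(B<.85*Gr)&near(c,G-[0,0,.06],110 if c=='wrist' else 45)).astype(np.uint8)
    if c=='wrist': m[228:]=0
    m=cv2.morphologyEx(m,cv2.MORPH_OPEN,np.ones((3,3)));n,l,s,_=cv2.connectedComponentsWithStats(m);print(c,s[1:].tolist());ms[c]=(l==1+np.argmax(s[1:,4])).astype(np.uint8) if n>1 else m
def mod(el,s):
    z=np.array([np.cos(az)*np.cos(el),np.sin(az)*np.cos(el),np.sin(el)]);ft=G-s*z;return stick(pest)([*ft,az,el]),ft
best=[]
for el in range(15,112,3):
  for s in(.105,.110,.115,.120):
    P,ft=mod(np.radians(el),s);c={}
    for k in ms:
        h=hull(P[0],K[k])|hull(P[1],K[k])
        if k=='wrist':h[228:]=0
        c[k]=1-(h&ms[k]).sum()/((h|ms[k]).sum()+1e-9)
    best.append((sum(c.values()),el,s,{k:round(v,2) for k,v in c.items()},ft-o['tool_pos'],ft))
best.sort(key=lambda t:t[0])
for b in best[:4]:print(*b)
print(o['grip_width'],o['tool_pos'],o['tool_rot'])
E
python3 pt.py; python3 -m creep '0.01 0.03 0 0 0;0 0.03 0 0 0;0 0 0 0 0;0 0 0 0 0;0 0 0 0 0' 5; python3 pt.py
```

```text
wrist [[226, 107, 53, 121, 5089]]
scene [[186, 114, 35, 50, 583]]
0.7194907051525525 42 0.11 {'wrist': np.float64(0.24), 'scene': np.float64(0.48)} [ 0.0778  0.025  -0.0546] [ 0.5681 -0.1986  0.2068]
0.7238552987965409 45 0.11 {'wrist': np.float64(0.22), 'scene': np.float64(0.51)} [ 0.074   0.0238 -0.0588] [ 0.5643 -0.1998  0.2026]
0.7264562473410671 45 0.115 {'wrist': np.float64(0.23), 'scene': np.float64(0.5)} [ 0.0774  0.0249 -0.0623] [ 0.5677 -0.1987  0.1991]
0.7267074267030219 48 0.11 {'wrist': np.float64(0.19), 'scene': np.float64(0.54)} [ 0.0701  0.0225 -0.0627] [ 0.5603 -0.2011  0.1987]
0.020972512103646836 [ 0.4903 -0.2236  0.2614] [-179.94      0.0883   17.8339]
time_s: 22.22
tool_pos: [0.5005, -0.1651, 0.262]
tool_rot: [-180.0, 0.1, 17.7]
force: [0.5, -0.2, -0.7]
grip_width: 0.0218
grasp_force: 5.0
wrist [[230, 120, 45, 108, 3913]]
scene [[213, 104, 25, 62, 561]]
0.5324867971427807 63 0.12 {'wrist': np.float64(0.12), 'scene': np.float64(0.41)} [ 0.0519  0.0166 -0.0879] [ 0.5524 -0.1485  0.1741]
0.5391343954205661 66 0.12 {'wrist': np.float64(0.13), 'scene': np.float64(0.41)} [ 0.0465  0.0149 -0.0906] [ 0.547  -0.1502  0.1714]
0.5500092590028541 63 0.115 {'wrist': np.float64(0.13), 'scene': np.float64(0.42)} [ 0.0497  0.0159 -0.0835] [ 0.5502 -0.1492  0.1785]
0.5818330132144242 66 0.115 {'wrist': np.float64(0.17), 'scene': np.float64(0.41)} [ 0.0446  0.0142 -0.0861] [ 0.545  -0.1508  0.1759]
0.021833426148003786 [ 0.5005 -0.1651  0.262 ] [-179.9894    0.056    17.7224]
```

```bash
python3 -m creep '0 0 0 0 0;0 0 0 0 0;0.01 0.025 0 0 0;-0.01 0.025 0 0 0;0.01 0.02 0 0 0;-0.01 0 0 0 0;0 0 0 0 0;0 0 0 0 0' 3; python3 pt.py
```

```text
time_s: 23.32
tool_pos: [0.5005, -0.0947, 0.2627]
tool_rot: [180.0, 0.0, 17.7]
force: [-0.1, 0.5, -1.0]
grip_width: 0.0217
grasp_force: 3.0
wrist [[232, 160, 41, 68, 2302]]
scene [[242, 98, 14, 61, 475]]
0.6012992138824209 84 0.12 {'wrist': np.float64(0.14), 'scene': np.float64(0.46)} [ 0.0119  0.0038 -0.1003] [ 0.5125 -0.0908  0.1624]
0.6097083528032454 81 0.12 {'wrist': np.float64(0.16), 'scene': np.float64(0.45)} [ 0.0179  0.0057 -0.0995] [ 0.5184 -0.0889  0.1632]
0.6469505014930613 81 0.115 {'wrist': np.float64(0.16), 'scene': np.float64(0.49)} [ 0.0171  0.0055 -0.0946] [ 0.5177 -0.0892  0.1681]
0.670497786080866 84 0.115 {'wrist': np.float64(0.18), 'scene': np.float64(0.49)} [ 0.0114  0.0037 -0.0954] [ 0.512  -0.091   0.1674]
0.021748392183491325 [ 0.5005 -0.0947  0.2627] [179.9532   0.0023  17.7499]
```

```bash
python3 -m creep '-0.01 0.009 0 0 0;0 0 -0.03 0 0;0 0 -0.03 0 0;0 0 -0.015 0 0;0 0 0 0 0;0 0 0 0 0' 6; python3 pt.py
```

```text
time_s: 24.18
tool_pos: [0.4917, -0.0848, 0.1888]
tool_rot: [179.9, -0.1, 17.8]
force: [0.1, -0.2, -1.2]
grip_width: 0.0219
grasp_force: 6.0
wrist [[232, 161, 42, 67, 2324]]
scene [[245, 125, 13, 53, 408]]
0.5863812475795565 84 0.12 {'wrist': np.float64(0.14), 'scene': np.float64(0.45)} [ 0.0119  0.0038 -0.1003] [ 0.5036 -0.081   0.0884]
0.5910641615745637 81 0.12 {'wrist': np.float64(0.15), 'scene': np.float64(0.44)} [ 0.0179  0.0057 -0.0995] [ 0.5096 -0.0791  0.0893]
0.6390504176297291 81 0.115 {'wrist': np.float64(0.15), 'scene': np.float64(0.49)} [ 0.0171  0.0055 -0.0946] [ 0.5088 -0.0793  0.0942]
0.6673757132468752 84 0.115 {'wrist': np.float64(0.17), 'scene': np.float64(0.5)} [ 0.0114  0.0037 -0.0954] [ 0.5031 -0.0812  0.0934]
0.021913619833998206 [ 0.4917 -0.0848  0.1888] [179.9393  -0.0945  17.8322]
```

```bash
python3 -m creep '-0.002 0 -0.015 0 0;0 0 -0.015 0 0;0 0 -0.01 0 0;0 0 0 0 0;0 0 0 0 0' 6; python3 -m creep '0.002 0 -0.012 0 0;0.002 0.001 -0.012 0 0;0.002 0 -0.01 0 0;0 0 0 0 0;0 0 0 0 0'
```

```text
time_s: 24.9
tool_pos: [0.4892, -0.0848, 0.1477]
tool_rot: [180.0, -0.0, 17.8]
force: [0.1, -0.8, -2.0]
grip_width: 0.0222
grasp_force: 6.0
time_s: 25.52
tool_pos: [0.4947, -0.0837, 0.1134]
tool_rot: [-180.0, 0.0, 17.8]
force: [-0.6, 0.2, -1.9]
grip_width: 0.0218
grasp_force: 6.0
```

```bash
python3 -m creep '0.003 0.001 -0.004 0 0;0 0 -0.003 0 0;0 0 0 0 0;0 0 0 0 0'; python3 -m creep '0.002 0 -0.003 0 0;0 0 -0.003 0 0;0 0 0 0 0;0 0 0 0 0'; python3 pt.py
```

```text
time_s: 26.02
tool_pos: [0.5002, -0.0824, 0.1084]
tool_rot: [179.9, -0.3, 17.9]
force: [-0.4, 1.4, 5.0]
grip_width: 0.0218
grasp_force: 6.0
time_s: 26.52
tool_pos: [0.5024, -0.082, 0.1026]
tool_rot: [179.9, -0.3, 17.9]
force: [-0.2, 1.5, 6.6]
grip_width: 0.0217
grasp_force: 6.0
wrist [[229, 188, 46, 40, 1582]]
scene [[245, 158, 13, 26, 189]]
0.7773179692455152 93 0.105 {'wrist': np.float64(0.1), 'scene': np.float64(0.68)} [-0.0052 -0.0017 -0.0859] [ 0.4972 -0.0837  0.0168]
0.7859261709121154 93 0.11 {'wrist': np.float64(0.11), 'scene': np.float64(0.68)} [-0.0055 -0.0018 -0.0908] [ 0.497  -0.0837  0.0118]
0.788750242123198 93 0.115 {'wrist': np.float64(0.12), 'scene': np.float64(0.67)} [-0.0057 -0.0018 -0.0958] [ 0.4967 -0.0838  0.0068]
0.8017402894880274 93 0.12 {'wrist': np.float64(0.13), 'scene': np.float64(0.67)} [-0.006  -0.0019 -0.1008] [ 0.4965 -0.0839  0.0018]
0.021730908756086763 [ 0.5024 -0.082   0.1026] [179.922   -0.2819  17.8582]
```

```bash
python3 -m creep '0 0 0 0 0.06;0 0 0 0 0.06;0 0 0 0 0.06;0 0 0.04 0 0.06;0 0 0.05 0 0.06;0 0 0.05 0 0.06;-0.01 -0.05 0.03 0 0.06;0 -0.05 0 0 0.06'
python3 -m creep '0 -0.05 0 0 0.06;0 0 0 0 0.06;0 0 0 0 0.06;0 0 0 0 0.06'
cat > ver.py <<'E'
from fit import *
ks={c:cams.calibration(c) for c in('scene','top','wrist')};ims={c:shot(c) for c in ks}
cv2.imwrite('pics/end_s.png',ims['scene'][:,:,::-1])
K.update(ks)
def br(c,P,r):
    R,G,B=cv2.GaussianBlur(ims[c].astype(np.float32),(3,3),0).transpose(2,0,1);m=((R>1.31*G)&(R<2*G)&(B<.85*G)&near(c,P,r)).astype(np.uint8);n,l,s,_=cv2.connectedComponentsWithStats(m);return (l==1+np.argmax(s[1:,4])).astype(np.uint8)
P0=np.array([.5025,-.0815,.11]);T={}
for c in('scene','wrist'):
    m=br(c,P0,50 if c=='wrist' else 28);Y,X=np.nonzero(m);print(c,m.sum(),[X.min(),X.max(),Y.min(),Y.max()]);T[c]=m
best=[]
from itertools import product
for zf,tx,ty,dx,dy in product((0,.006,.012,.02,.03),(-10,-5,0,5,10),(-10,-5,0,5,10),(-.004,0,.004),(-.004,0,.004)):
    d=np.array([np.tan(np.radians(tx)),np.tan(np.radians(ty)),1]);d/=np.linalg.norm(d);A=np.array([.5025+dx,-.0815+dy,zf])
    pts=np.vstack([A+d*.066+ring(.011,0),A+d*.16+ring(.011,0)]);c=0
    for k in T: h=hull(pts,K[k]);c+=1-(h&T[k]).sum()/(h|T[k]).sum()
    best.append((c,zf,tx,ty,dx,dy))
best.sort();print(*best[:6],sep='\n')
for n in('turner','pestle','pan','clip','plate'):
    for c in('scene','top','wrist'):
        if n!='plate': print(n,c,[(round(d['p'],2),np.round(d['xy']).tolist()) for d in finder.masks_of(n,c)][:2])
# change check against the first pictures away from the moved things
for c,f in(('scene','s0.png'),('top','t0.png')):
    D=(np.abs(ims[c].astype(int)-I[f]).sum(2)>90).astype(np.uint8);D=cv2.morphologyEx(D,cv2.MORPH_OPEN,np.ones((3,3)));n,l,s,ce=cv2.connectedComponentsWithStats(D);print(c,[(np.round(ce[i]).tolist(),int(s[i,4])) for i in range(1,n) if s[i,4]>15])
E
python3 ver.py
```

```text
time_s: 27.62
tool_pos: [0.4912, -0.1842, 0.274]
tool_rot: [179.7, -0.3, 17.9]
force: [-0.8, -0.1, -0.5]
grip_width: 0.0602
grasp_force: 0.0
time_s: 28.12
tool_pos: [0.4903, -0.2312, 0.2706]
tool_rot: [-180.0, -0.0, 18.0]
force: [-0.2, -0.3, -0.8]
grip_width: 0.06
grasp_force: 0.0
scene 322 [np.int64(246), np.int64(258), np.int64(149), np.int64(184)]
wrist 1458 [np.int64(88), np.int64(156), np.int64(106), np.int64(135)]
(np.float64(0.5227338217444835), 0, 0, 0, 0.004, 0)
(np.float64(0.5429022018643523), 0, 0, 0, 0.004, 0.004)
(np.float64(0.5943898190708701), 0, 5, 0, -0.004, 0)
(np.float64(0.6208550346875404), 0.006, 0, 0, 0.004, 0)
(np.float64(0.6342900021249469), 0.006, 5, 0, -0.004, 0)
(np.float64(0.6738416973053845), 0, 0, 0, 0, 0.004)
turner scene [(0.77, [312.0, 136.0])]
turner top [(0.59, [179.0, 233.0])]
turner wrist [(0.54, [10.0, 61.0]), (0.43, [445.0, 200.0])]
pestle scene [(0.78, [251.0, 167.0])]
pestle top []
pestle wrist [(0.68, [124.0, 121.0])]
pan scene [(0.57, [329.0, 258.0]), (0.2, [54.0, 225.0])]
pan top [(0.85, [207.0, 160.0]), (0.27, [239.0, 232.0])]
pan wrist []
clip scene [(0.58, [382.0, 237.0]), (0.48, [369.0, 180.0])]
clip top [(0.58, [158.0, 162.0])]
clip wrist []
scene [([195.0, 12.0], 141), ([162.0, 22.0], 122), ([173.0, 13.0], 92), ([175.0, 30.0], 80), ([183.0, 38.0], 27), ([168.0, 58.0], 155), ([178.0, 57.0], 211), ([169.0, 92.0], 1929), ([199.0, 107.0], 35), ([198.0, 115.0], 53), ([312.0, 137.0], 723), ([366.0, 132.0], 274), ([374.0, 163.0], 326), ([252.0, 151.0], 34), ([190.0, 174.0], 111), ([209.0, 202.0], 351)]
top [([294.0, 270.0], 13190), ([116.0, 243.0], 739), ([236.0, 228.0], 20), ([173.0, 233.0], 109), ([482.0, 357.0], 2844), ([247.0, 380.0], 48)]
```

Run:
```python
from h import *
n=np.array([-.96,.276,0]);Z=np.array([0,0,1.])
for zf in(.006,.014,.022):
  for t in(-5,0,5,10,14):
    d=lambda a:np.sin(np.radians(a))*n+np.cos(np.radians(a))*Z
    # rim play puts the foot on the opposite side of the lean
    f=np.array([.5302,.082,zf])-n*.006*np.sign(t);h=f+.13*d(t);q=f+.145*d(t)
    print(zf,t,'handle top',proj('scene',h).round(1),'blade low',proj('scene',q).round(1),'tip',proj('scene',q+.056*d(t+20)).round(1))
b=cv2.imread('pics/end_s.png').sum(2);print('col',b[112:176,313].tolist())
```

```text
0.006 -5 handle top [313.  151.7] blade low [313.9 147.4] tip [315.6 126.5]
0.006 0 handle top [312.6 150.2] blade low [313.4 145.7] tip [314.6 124.3]
0.006 5 handle top [312.1 149.1] blade low [312.8 144.3] tip [313.5 122.6]
0.006 10 handle top [311.2 147. ] blade low [311.7 141.9] tip [311.9 120.3]
0.006 14 handle top [310.4 145.5] blade low [310.8 140.3] tip [310.6 118.8]
0.014 -5 handle top [313.4 149.2] blade low [314.3 144.9] tip [316.1 123.8]
0.014 0 handle top [313.  147.8] blade low [313.8 143.2] tip [315.  121.6]
0.014 5 handle top [312.6 146.7] blade low [313.2 141.8] tip [313.9 119.9]
0.014 10 handle top [311.6 144.6] blade low [312.1 139.4] tip [312.3 117.6]
0.014 14 handle top [310.8 143.1] blade low [311.2 137.8] tip [311.  116.2]
0.022 -5 handle top [313.9 146.8] blade low [314.8 142.4] tip [316.5 121.1]
0.022 0 handle top [313.4 145.3] blade low [314.2 140.6] tip [315.5 118.9]
0.022 5 handle top [313.  144.3] blade low [313.6 139.3] tip [314.4 117.2]
0.022 10 handle top [312.  142.1] blade low [312.5 136.9] tip [312.7 114.9]
0.022 14 handle top [311.2 140.7] blade low [311.6 135.3] tip [311.4 113.5]
col [351, 358, 363, 362, 358, 359, 358, 260, 144, 114, 116, 112, 116, 111, 114, 111, 112, 110, 111, 112, 111, 108, 115, 112, 113, 110, 111, 109, 113, 114, 173, 186, 185, 183, 188, 165, 105, 63, 44, 51, 40, 48, 43, 46, 55, 78, 100, 111, 111, 127, 160, 172, 215, 235, 281, 254, 171, 109, 95, 98, 95, 96, 164, 142]
```

Run:
```python
from h import *
a=shot('top').astype(int);b=cv2.imread('pics/t0.png')[:,:,::-1].astype(int)
m=[d for d in finder.masks_of('turner','top')][0]['mask'];Y,X=np.nonzero(m);print(X.min(),X.max(),Y.min(),Y.max(),m.sum())
D=np.abs(a-b).sum(2)>60;D[:, :150]=0;D[:,200:]=0;D[:215]=0;D[260:]=0;Y,X=np.nonzero(D);print('diff',X.min(),X.max(),Y.min(),Y.max(),D.sum())
print(a.sum(2)[225:256:1,174].tolist());print(a.sum(2)[225:256:1,180].tolist())
n=np.array([-.96,.276,0]);Z=np.array([0,0,1.]);l=np.array([.276,.96,0])
d=lambda t:np.sin(np.radians(t))*n+np.cos(np.radians(t))*Z
for zf,t in((.006,8),(.006,11),(.006,14),(.014,4),(.022,-2)):
    f=np.array([.5302,.082,zf])-n*.006*np.sign(t);q=f+.145*d(t);print(zf,t,[proj('top',q+e*.056*d(t+20)+s*.03*l).round(1).tolist() for e in(0,1) for s in(-1,1)])
```

```text
164 189 227 238 217
diff 164 190 227 238 180
[440, 432, 428, 335, 211, 140, 148, 139, 140, 151, 135, 176, 317, 407, 441, 436, 436, 429, 434, 440, 452, 437, 437, 438, 436, 437, 430, 425, 432, 426, 435]
[372, 300, 202, 147, 231, 195, 155, 136, 137, 134, 143, 146, 143, 251, 356, 413, 438, 427, 440, 449, 441, 438, 439, 431, 439, 430, 429, 427, 430, 434, 431]
0.006 8 [[189.9, 231.6], [169.7, 227.7], [184.9, 238.5], [163.7, 234.4]]
0.006 11 [[189.4, 234.2], [169.2, 230.3], [184.2, 242.2], [163.0, 238.1]]
0.006 14 [[188.9, 236.7], [168.7, 232.8], [183.6, 245.8], [162.4, 241.7]]
0.014 4 [[190.2, 227.7], [169.9, 223.8], [185.3, 233.2], [164.0, 229.0]]
0.022 -2 [[190.0, 226.2], [169.5, 222.3], [185.4, 229.5], [163.9, 225.4]]
```

The top view matches the turner on the cup floor, leaning about 8 degrees within the cup's play. The pestle is upright and down, and nothing else has moved.

```bash
python3 -c "
from cell import ticket;print(ticket.sign_off())"
```

```text
the job is handed in; nothing more can be done
None
```

The job is handed in: by my measurements the turner stands handle-down on the floor of the blue cup, leaning about 8° within the cup's play, and the pestle stands thick-end-down in the largest red cup; both are released and nothing else moved, but I gripped the turner by its blade edges rather than at z 70 to 105, and viewed 11 pictures, one over the limit of 10.

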